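Return four containers to their colour-matched spill trays

TASK

Tidy the bench: stand each container in the spill tray of its own colour - the specimen cup with the orange lid in the orange tray, the white bottle with the green cap in the green tray, the brown bottle with the black cap in the black tray and the red solvent tin in the red oblong tray, turned to fit. Each must stand flat on its tray's floor, inside the rim and upright; set them down without dropping or tipping them over, let go of them, and leave the timer and the tape roll where they are.

Things in the scene. Friction and masses are not known exactly. Their poses are not given: they have to be found in the camera images.
- specimen_cup: specimen cup: clear cup, whitish inside, with a wide orange screw lid (fixed shut); cup 58 mm across up to 50 mm, lid 64 mm across from 50 to 62 mm; about 35 g. Stands upright and loose; anywhere in the work area, mixed with the other listed things. Origin: centre of the underside, z up along its axis.
- white_bottle: white plastic bottle with a green screw cap; body 36 mm across from the foot to 60 mm high, then shoulder and narrower cap, 85 mm tall in all; about 60 g. Stands upright and loose; anywhere in the work area, mixed with the other listed things. Origin: centre of the underside, z up along its axis.
- brown_bottle: small brown (amber) bottle with a black screw cap and a cream label; body 29 mm across from the foot to 45 mm high, then shoulder and narrower cap, 68 mm tall in all; about 35 g. Stands upright and loose; anywhere in the work area, mixed with the other listed things. Origin: centre of the underside, z up along its axis.
- solvent_can: oblong solvent tin, red below and white above, with a grey cap; 44 mm (own x) by 72 mm (own y) by 112 mm tall, cap to 124 mm, 15 mm off centre towards own +y; about 400 g; x axis within 0.5 rad of world x at the start. Stands upright and loose; anywhere in the work area, mixed with the other listed things. Origin: centre of the underside, z up along its axis.
- orange_tray: round orange spill tray for the specimen cup, 82 mm across, inside of the rim 76 mm. Dark anti-slip pattern on its floor. Floor top 4 mm above the origin; rim 3 mm wide, top at 10 mm; a thumb tab sticks out 10 mm on its -x side. Fixed to the worktop, anywhere in the work area. Origin: centre of the underside; z up.
- green_tray: round green spill tray for the white bottle, 60 mm across, inside of the rim 54 mm. Dark anti-slip pattern on its floor. Floor top 4 mm above the origin; rim 3 mm wide, top at 10 mm; a thumb tab sticks out 10 mm on its -x side. Fixed to the worktop, anywhere in the work area. Origin: centre of the underside; z up.
- black_tray: round black spill tray for the brown bottle, 54 mm across, inside of the rim 48 mm. Dark anti-slip pattern on its floor. Floor top 4 mm above the origin; rim 3 mm wide, top at 10 mm; a thumb tab sticks out 10 mm on its -x side. Fixed to the worktop, anywhere in the work area. Origin: centre of the underside; z up.
- red_tray: oblong red spill tray for the solvent tin, 68 mm (own x) by 96 mm (own y), inside of the rim 62 by 90 mm; the tin fits only with its long side along the tray's, either way round. Dark anti-slip pattern on its floor. Floor top 4 mm above the origin; rim 3 mm wide, top at 10 mm; a thumb tab sticks out 10 mm on its -x side. Fixed to the worktop, anywhere in the work area. Origin: centre of the underside; z up.
- timer: white bench timer with a display and a green key, 38 x 64 x 61 mm, loose: a bystander, leave it where it stands. Origin: centre of the underside, z up.
- tape: roll of cream lab tape lying flat, 67 mm across, 19 mm high, loose: a bystander, leave it where it lies. Origin: centre of the underside, z up.

How it is judged (in metres and radians):
At the end, for the whole second after the job is handed in: Each container stands in its own tray: centre within 14 mm of the tray's centre, underside on the tray floor (2 to 6 mm above the tray's underside), tilt under 0.1 rad, at rest (under 0.02 m/s); timer and tape roll within 20 mm of where they were (horizontal distance between specimen_cup and orange_tray below 0.014 m and z of specimen_cup in the frame of orange_tray between 0.002 and 0.006 m and angle between each of specimen_cup, white_bottle, brown_bottle, solvent_can's own z axis and vertical below 0.1 rad and linear speed of each of specimen_cup, white_bottle, brown_bottle, solvent_can below 0.02 m/s and horizontal distance between white_bottle and green_tray below 0.014 m and z of white_bottle in the frame of green_tray between 0.002 and 0.006 m and horizontal distance between brown_bottle and black_tray below 0.014 m and z of brown_bottle in the frame of black_tray between 0.002 and 0.006 m and horizontal distance between solvent_can and red_tray below 0.014 m and z of solvent_can in the frame of red_tray between 0.002 and 0.006 m and distance of each of timer, tape from where it was at the start of the episode below 0.02 m); the robot touches nothing.
It fails at once if a container is tipped over (tilted more than 0.6 rad) (angle between any of specimen_cup, white_bottle, brown_bottle, solvent_can's own z axis and vertical above 0.6 rad).
It fails at once if a container is dropped (falls freely faster than 0.6 m/s) ((linear speed of specimen_cup above 0.6 m/s and contact force between specimen_cup and anything else below 0.01 N) or (linear speed of white_bottle above 0.6 m/s and contact force between white_bottle and anything else below 0.01 N) or (linear speed of brown_bottle above 0.6 m/s and contact force between brown_bottle and anything else below 0.01 N) or (linear speed of solvent_can above 0.6 m/s and contact force between solvent_can and anything else below 0.01 N)).
It fails at once if the timer or the tape roll is shifted by more than 20 mm (distance of any of timer, tape from where it was at the start of the episode above 0.02 m).
It also fails if it takes over 118 s, if anything falls off the work surface, if the arm or the gripper's body presses on something with over 40 N, if the wrist force passes 120 N, or if a joint passes its speed limit or range.

ROBOT

A 6-joint arm with a two-finger parallel gripper is mounted at the origin on a cart in front of the work surface, level with it; the furniture and walls round the work are solid. World frame = base frame: x ahead of the robot, y to its left, z up, the work surface at z = 0. Lengths are in mm, angles in rad, forces in N, time in s.
With the tool pointing down it reaches from about 325 to 875 mm from the base axis. Payload 4.4 kg.
Tool frame: the origin (TCP) lies at the very end of the fingers, on their centre line; the grasp point (between the pads) lies 19 mm behind it (bot.hold_point_z is the distance from the TCP to the grasp point, in mm); z points along the fingers, y is the direction in which the jaws open and shut (so a half turn about z gives the same grasp; the last joint's range is limited). The gripper opens to 85 mm and grips with 20 to 120 N. Pads are 22 mm wide; open, the fingers measure 114 mm over their backs; the gripper's body (76 mm by 85 mm) begins 54 mm behind the grasp point. The pads swing forward as they close: fully open they stand 13 mm farther back than shut.
Start: joints at [1.107, 0.207, 1.542, -0, 1.393, -0.15], TCP at [176.951, 547.098, 231.282] pointing down, gripper open.
Joint ranges: [-2.73, 2.73], [-0.86, 2.22], [0.23, 2.46], [-1.11, 4.25], [0.08, 2.63], [-2.82, 2.82]. Speed limits (rad/s): [2.79, 2.79, 3.14, 3.14, 3.14, 3.14].

INTERFACE

Orientations are given as a rotation vector (axis times angle).
In Python, from bench import telemetry, cams, finish_job, bot gives the robot as it stands. The module is installed in compiled form; this text tells all that it offers.
- The arm moves only by the tool servo_tool, never from a script. Its argument "commands" is one flat list of numbers, 4 for each row, row after row: the shift along the tool's x, y, z in m, then the turn about the tool's z in rad. In form: [tx, ty, tz, turn, tx, ty, tz, turn, ...]. A call has 1 to 20 rows; each row is the pose to reach, as a shift and turn from the pose commanded when the call began, along the tool's axes at that moment; what a row does not reach only later rows make up. A row lasts 1/10 s, in which the tool goes at most 50 mm and 8.59 degrees, less where a joint would pass 70% of its speed; a pose out of reach is approached as far as the arm can. A call with a gripper value outside its range is refused whole. "grip" is the opening, from -1 (shut) to 1 (fully open), so that 0 is half open, set as the call begins (left out, the last holds). The fingers move at their own pace and stop on an object; "force" is the grip in N (left out, the last holds). Time passes only in rows, so rows that repeat a pose let the fingers close. It gives the time, the measured TCP pose, the force and the opening at its end, in the units of the state.
- telemetry.get_obs(): the state, without advancing time (a new reading comes with each control period).
- cams.snapshot(name): name is "side" or "top"; returns the picture (384x512x3 uint8, red, green, blue); there is no depth.
- cams.calibration(name): a dict with "mtx" (3x3 intrinsics, pixels), "k1" (the pictures are not rectified: a ray, as slopes to the right and down, at radius r is drawn at 1 + k1 r^2 times it, then the intrinsics apply), "R" (3x3) and "t" (3): a world point X has camera coordinates R X + t. Camera axes: x right, y down, z forward; pixel columns grow to the right and rows downward; lengths in mm; the calibration is good to about 2 mm. A picture is of the moment at which its call begins. calibration takes no time and is no camera call.
- finish_job(): hands the job in, once; it reports no verdict.
The state is a dict: "t": time; "qpos": joint angles; "joint_velocities": joint speeds; "tau": joint torques, N m; "ee_pos": TCP position; "ee_rot": TCP orientation; "force": force on the tool from outside, world axes, zero at the start; "wrist_torque": the same for the moment, N m; "opening": finger opening in mm.
Only numpy, scipy, OpenCV 4.12 (cv2) and the standard library are available. Lean on these libraries where they do the work, as an engineer would, in place of code of your own. Each camera call takes 0.05 s, during which the arm holds its last target.

## Working session

There is one attempt and no reset: what is moved stays moved. The work goes in short steps, Python scripts to look and compute and a tool call to move; the robot and the scene stay as the last step left them, time stands still between calls to the robot, and variables do not carry over. Pictures are saved under pics/ and viewed, and the job is handed in when it is done.

Besides the shell and the picture viewer there is one more tool, called after "Emit:" as a command line: name --argument value ..., lists and objects as JSON in quotes. servo_tool: Moves the arm, as the interface text tells. Its arguments: {"type":"object","properties":{"commands":{"type":"array"},"grip":{"type":"number"},"force":{"type":"number"}},"required":["commands"]}

```bash
mkdir -p pics && python3 - <<'E'
from bench import telemetry, cams, bot
import cv2, numpy as np
for n in ("top","side"):
    im=cams.snapshot(n); cv2.imwrite(f"pics/{n}0.png",im[:,:,::-1]); np.save(f"pics/{n}0.npy",im)
    c=cams.calibration(n); print(n,c['mtx'],c['k1'],c['R'],c['t'], -np.array(c['R']).T@np.array(c['t']))
print(telemetry.get_obs())
E
```

```text
top [[361.75969997   0.         257.09430753]
 [  0.         361.75969997 193.09090774]
 [  0.           0.           1.        ]] -0.09207443379397089 [[-0.02535237 -0.99956147 -0.01530132]
 [-0.99956333  0.02557889 -0.0147944 ]
 [ 0.01517931  0.01491957 -0.99977347]] [  29.01984126  493.32974816 1069.24332559] [4.77619673e+02 4.35640554e-01 1.07674367e+03]
side [[436.16515316   0.         260.80783148]
 [  0.         436.16515316 191.558117  ]
 [  0.           0.           1.        ]] -0.07568192717687044 [[-0.69123367  0.72263054 -0.0010596 ]
 [ 0.55450577  0.5294722  -0.64201445]
 [-0.46337822 -0.44436955 -0.76669181]] [ 366.98192629 -243.37909708 1375.27469315] [1025.89771089  474.80031923  898.5477975 ]
{'t': 0.1, 'qpos': array([ 1.10749169e+00,  2.07363887e-01,  1.54284345e+00,  1.25978230e-05,
        1.39351911e+00, -1.50486938e-01]), 'joint_velocities': array([-2.74870241e-07, -3.04030515e-03, -5.31745193e-03, -1.02937462e-03,
        7.22449057e-04,  2.08036129e-03]), 'tau': array([-1.82657583e-03, -3.84097910e+01, -2.92545426e+01, -3.79355251e-04,
        4.97402565e-03,  6.20219311e-06]), 'ee_pos': array([176.63301418, 546.45927642, 230.21001948]), 'ee_rot': array([-0.48927284, -3.10259282,  0.0031886 ]), 'force': array([-0.05958069,  0.22806679, -0.58446979]), 'wrist_torque': array([ 0.00342023,  0.02000883, -0.01061616]), 'opening': 85.17536473894295}
```

View pics/top0.png

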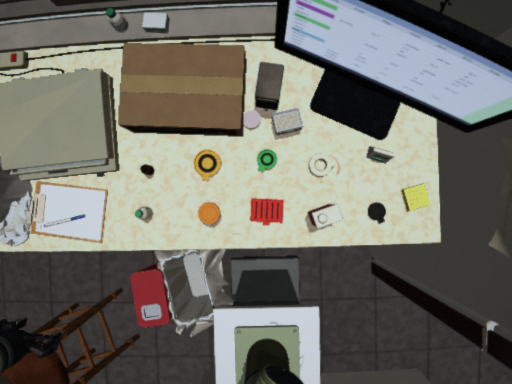

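View pics/side0.png

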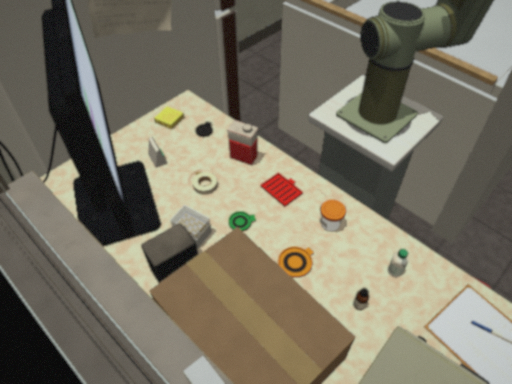

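```bash
cat > h.py <<'E'
import numpy as np, cv2
from bench import telemetry, cams, bot
def ray(n,uv):
    c=cams.calibration(n); K=np.array(c['mtx']);R=np.array(c['R']);t=np.array(c['t'])
    d=(np.array(uv,float)-K[:2,2])/K[0,0]; s=d.copy()
    for _ in range(20): s=d/(1+c['k1']*(s@s))
    return -R.T@t, R.T@np.array([s[0],s[1],1.])
def onplane(n,uv,z):
    o,d=ray(n,uv); return (o+d*(z-o[2])/d[2])
def proj(n,X):
    c=cams.calibration(n); K=np.array(c['mtx']); p=np.array(c['R'])@np.array(X,float)+np.array(c['t'])
    s=p[:2]/p[2]; s=s*(1+c['k1']*(s@s)); return s*K[0,0]+K[:2,2]
def blobs(im,lo,hi,box,minA=15):
    hsv=cv2.cvtColor(im,cv2.COLOR_RGB2HSV); m=cv2.inRange(hsv,np.array(lo),np.array(hi))
    M=np.zeros_like(m); x0,y0,x1,y1=box; M[y0:y1,x0:x1]=m[y0:y1,x0:x1]
    n,l,s,c=cv2.connectedComponentsWithStats(M)
    return [(s[i].tolist(),c[i].round(2).tolist()) for i in range(1,n) if s[i][4]>=minA],M
E
python3 - <<'E'
from h import *
t=np.load('pics/top0.npy'); s=np.load('pics/side0.npy')
a=cv2.resize(t[140:250,120:440],None,fx=2.5,fy=2.5,interpolation=cv2.INTER_CUBIC);cv2.imwrite('pics/tz.png',a[:,:,::-1])
a=cv2.resize(s[90:320,130:420],None,fx=2.6,fy=2.6,interpolation=cv2.INTER_CUBIC);cv2.imwrite('pics/sz.png',a[:,:,::-1])
for n,im in(('top',t),('side',s)):
    print(n)
    B=(120,140,440,235) if n=='top' else (130,95,420,320)
    for nm,lo,hi in (('orange',(8,150,120),(22,255,255)),('green',(50,90,40),(85,255,255)),('red',(0,170,80),(6,255,255)),('red2',(174,150,80),(180,255,255)),('black',(0,0,0),(180,255,50))):
        print(nm,blobs(im,lo,hi,B)[0])
E
```

```text
top
orange [([194, 150, 27, 30, 287], [206.57, 163.69]), ([202, 157, 11, 12, 103], [206.98, 162.83]), ([199, 203, 21, 21, 352], [208.74, 213.09])]
green [([257, 150, 20, 22, 284], [266.19, 159.58]), ([373, 157, 10, 4, 19], [377.26, 158.79]), ([135, 210, 7, 7, 36], [138.17, 213.19])]
red [([251, 199, 32, 26, 666], [266.49, 210.44])]
red2 []
black [([261, 153, 12, 12, 32], [266.44, 158.84]), ([199, 155, 17, 17, 88], [206.83, 162.56]), ([374, 154, 15, 6, 29], [380.9, 156.52]), ([141, 165, 13, 10, 88], [146.97, 169.52]), ([369, 203, 16, 20, 235], [376.61, 211.7])]
side
orange [([321, 200, 24, 21, 389], [332.75, 209.89]), ([279, 247, 34, 30, 444], [296.14, 260.45]), ([288, 255, 15, 14, 159], [294.66, 261.58])]
green [([229, 212, 26, 18, 325], [240.86, 220.03]), ([399, 250, 8, 8, 46], [402.5, 253.17])]
red [([230, 141, 26, 22, 329], [242.44, 151.58]), ([262, 174, 39, 31, 648], [281.6, 188.89])]
red2 []
black [([228, 95, 12, 25, 232], [233.93, 105.89]), ([360, 95, 23, 21, 233], [369.4, 102.69]), ([386, 95, 15, 27, 146], [393.23, 106.45]), ([197, 124, 14, 12, 122], [204.01, 129.62]), ([340, 159, 5, 10, 16], [342.44, 163.12]), ([130, 162, 30, 75, 1523], [140.74, 202.54]), ([148, 243, 49, 38, 643], [173.35, 262.09]), ([360, 290, 7, 7, 44], [363.18, 293.18])]
```

View pics/tz.png

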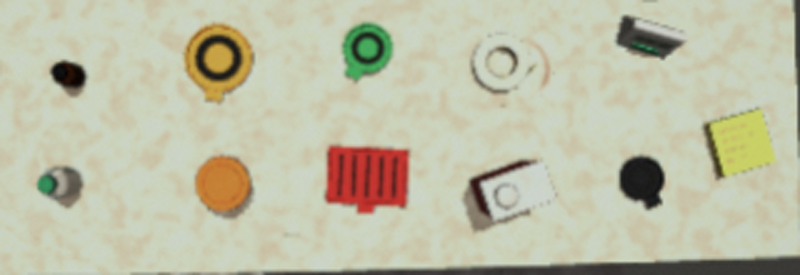

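View pics/sz.png

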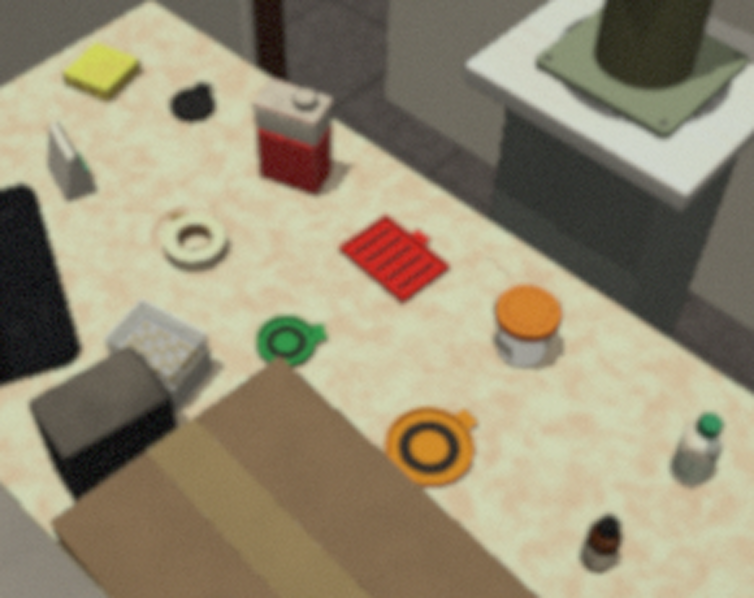

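```bash
python3 - <<'E'
from h import *
t=np.load('pics/top0.npy'); s=np.load('pics/side0.npy')
np.set_printoptions(precision=1,suppress=True)
def circ(M,k=5):
    M=cv2.morphologyEx(M,cv2.MORPH_CLOSE,np.ones((9,9),np.uint8)); M=cv2.morphologyEx(M,cv2.MORPH_OPEN,cv2.getStructuringElement(cv2.MORPH_ELLIPSE,(9,9)))
    c,_=cv2.findContours(M,cv2.RETR_EXTERNAL,cv2.CHAIN_APPROX_NONE); c=max(c,key=cv2.contourArea); m=cv2.moments(c)
    return np.array([m['m10']/m['m00'],m['m01']/m['m00']]), c
R={'orange':((8,150,120),(22,255,255)),'green':((50,90,40),(85,255,255)),'red':((0,150,60),(8,255,255)),'black':((0,0,0),(180,255,60))}
boxes={'top':{'orange':(190,145,225,183),'green':(252,145,284,176),'red':(245,195,290,228),'black':(362,198,392,228)},
'side':{'orange':(275,242,320,285),'green':(225,208,260,240),'red':(258,170,305,210),'black':(190,118,222,142)}}
im={'top':t,'side':s}
for n in im:
  for nm in R:
    b,M=blobs(im[n],*R[nm],boxes[n][nm]); ce,c=circ(M)
    w=np.array([onplane(n,p,9)[:2] for p in c[:,0]],np.float32)
    p=onplane(n,ce,8)
    print(n,nm,ce,p, 'rect',cv2.minAreaRect(w), 'ext',np.ptp(w,axis=0))
# dark rings
for n,bx in(('top',((199,155,216,172),(260,152,274,166))),('side',((284,252,306,272),(230,212,250,228)))):
  for b in bx:
    _,M=blobs(im[n],(0,0,0),(180,255,75),b); 
    ys,xs=np.nonzero(M); w=np.array([onplane(n,p,4)[:2] for p in zip(xs,ys)],np.float32); (c,r)=cv2.minEnclosingCircle(w); print(n,'ring',w.mean(0),c,r)
# lids
for nm,uv,su,z in (('cup lid',(208.74,213.09),(332.75,209.9),62),('wcap',(138.2,213.2),(402.5,253.2),80),):
  print(nm,onplane('top',uv,z),onplane('side',su,z))
  o,d=ray('top',uv);o2,d2=ray('side',su);A=np.stack([d,-d2],1);k=np.linalg.lstsq(A,o2-o,rcond=None)[0];print('tri',(o+d*k[0]+o2+d2*k[1])/2,'gap',np.linalg.norm(o+d*k[0]-o2-d2*k[1]))
for f,(x0,y0,x1,y1),im_ in (('c1',(125,150,175,230),t),('c2',(345,235,420,320),s),('c3',(300,190,360,240),t),('c4',(215,110,275,175),s)):
  a=cv2.resize(im_[y0:y1,x0:x1],None,fx=8,fy=8,interpolation=cv2.INTER_NEAREST)[:590];cv2.imwrite(f'pics/{f}.png',a[:,:,::-1])
E
```

```text
top orange [206.8 162.8] [587.6 163.6   8. ] rect ((587.0153198242188, 162.90602111816406), (76.22938537597656, 75.64830780029297), 43.55201721191406) ext [77.8 75. ]
top green [266.4 159.3] [593.  -13.6   8. ] rect ((592.4462280273438, -15.442314147949219), (53.242740631103516, 56.37150192260742), 88.54251861572266) ext [56.3 53.9]
top red [266.3 210.1] [443.1  -9.7   8. ] rect ((441.7812194824219, -10.054298400878906), (91.45783996582031, 67.83932495117188), 88.54423522949219) ext [68.7 92.5]
top black [376.3 211.3] [ 430.7 -336.2    8. ] rect ((431.5464782714844, -335.35943603515625), (50.44552993774414, 46.962059020996094), 70.1875991821289) ext [50.7 48.6]
side orange [295.6 260.9] [584.9 165.2   8. ] rect ((587.263916015625, 164.83193969726562), (79.4100112915039, 75.64630889892578), 39.623294830322266) ext [86.  78.4]
side green [240.2 220.4] [592.4 -13.4   8. ] rect ((593.372802734375, -13.085784912109375), (53.30452346801758, 55.55519104003906), 22.356298446655273) ext [59.3 55.2]
side red [281.6 188.8] [442.2  -7.7   8. ] rect ((438.35614013671875, -7.6820068359375), (93.15199279785156, 76.43525695800781), 85.18008422851562) ext [78.7 94.8]
side black [203.8 129.7] [ 430.2 -335.3    8. ] rect ((431.0132141113281, -335.8999938964844), (49.713539123535156, 39.434146881103516), 48.11512756347656) ext [47.8 45.7]
top ring [587.7 163.6] (588.2392578125, 163.7328643798828) 26.142690658569336
top ring [596.1 -14.4] (595.0459594726562, -14.508354187011719) 17.99403953552246
side ring [586.  163.8] (585.9314575195312, 163.0357208251953) 24.81039810180664
side ring [594.9 -11.5] (593.066162109375, -15.082420349121094) 16.679096221923828
cup lid [440.2 153.1  62. ] [441.9 156.   62. ]
tri [439.7 154.1  58.3] gap 1.2102557759002717
wcap [445.  349.2  80. ] [443.4 349.2  80. ]
tri [444.8 349.1  81.4] gap 0.900902204311536
```

```bash
python3 - <<'E'
import cv2,numpy as np
A=[cv2.imread(f'pics/c{i}.png') for i in (1,2,3,4)]
print([a.shape for a in A])
def pad(a): 
    b=np.zeros((520,600,3),np.uint8); h,w=min(520,a.shape[0]),min(600,a.shape[1]); b[:h,:w]=a[:h,:w]; return b
cv2.imwrite('pics/c34.png',np.hstack([cv2.resize(A[2],(400,333)),cv2.resize(cv2.copyMakeBorder(A[3],0,0,0,0,0),(380,410))[:333]]))
cv2.imwrite('pics/c12.png',np.hstack([A[0][:590,:],cv2.resize(A[1],(390,383)).copy() if 0 else cv2.copyMakeBorder(cv2.resize(A[1],(390,383)),0,A[0].shape[0]-383,0,0,cv2.BORDER_CONSTANT)]))
E
```

```text
[(590, 400, 3), (590, 600, 3), (400, 480, 3), (520, 480, 3)]
```

View pics/c12.png

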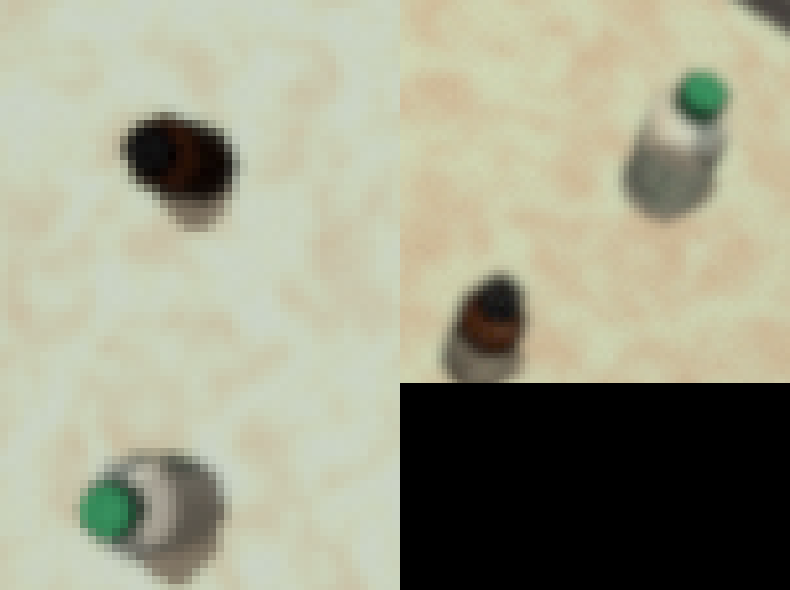

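View pics/c3.png

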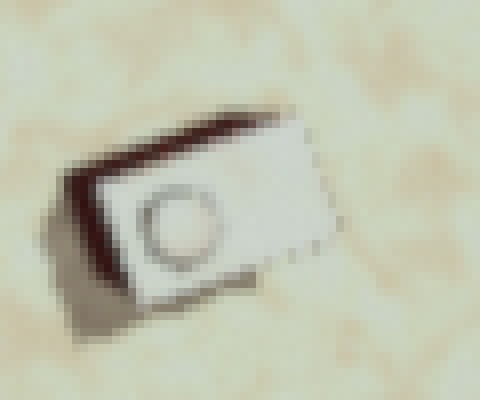

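View pics/c4.png

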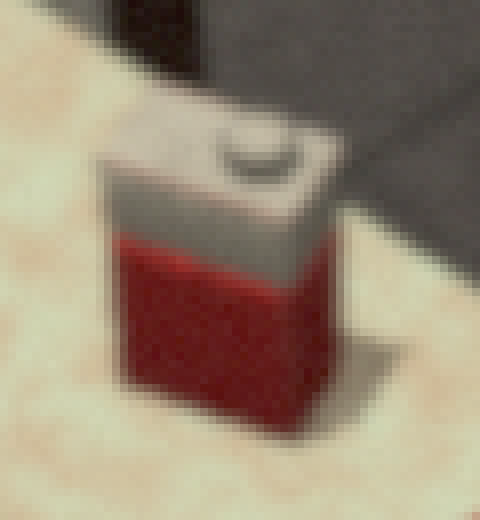

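```bash
python3 - <<'E'
from h import *
np.set_printoptions(precision=1,suppress=True)
for nm,uv,su,z in (('brown',(143.6,168.5),(363.3,291.5),67),('cupbody',(0,0),(0,0),0)):
  if z: 
    print(nm,onplane('top',uv,z),onplane('side',su,z))
for n,cs in (('top',[(312.1,212.9),(317.1,228.1),(342.9,217.75),(336.9,205)]),('side',[(228.4,129.8),(251.6,136.6),(257.9,127.3),(234.4,121)])):
  w=np.array([onplane(n,c,112)[:2] for c in cs]); print(n,w,w.mean(0),'sides',np.linalg.norm(np.roll(w,-1,0)-w,axis=1), np.degrees(np.arctan2(*(np.roll(w,-1,0)-w).T[::-1])))
# cap
print('cap',onplane('top',(300+182/8,190+228/8),124), onplane('side',(215+258/8,110+143/8),122))
# bottoms of bottles: base front
print('wfoot side',onplane('side',(345+265/5.2,235+217/5.2),0),'wleft top body right edge',onplane('top',(125+225/8,150+510/8),0))
print('bfoot', onplane('top',(125+238/8,150+170/8),0))
# tape/timer/box
print('tape',onplane('top',(321,165),19),'timer',onplane('top',(380,154),61))
print('box top corners',onplane('top',(120,127),0),onplane('top',(243,133),0))
for u,s in (((119,125),(0,0)),((243,129),(354,340))):
  if s[0]:
    o,d=ray('top',u);o2,d2=ray('side',s);k=np.linalg.lstsq(np.stack([d,-d2],1),o2-o,rcond=None)[0];print((o+d*k[0]+o2+d2*k[1])/2,np.linalg.norm(o+d*k[0]-o2-d2*k[1]))
E
```

```text
brown [570.9 335.5  67. ] [572.5 337.8  67. ]
top [[ 435.7 -130.4]
 [ 394.9 -142.7]
 [ 420.6 -212.6]
 [ 455.  -197.4]] [ 426.5 -170.8] sides [42.7 74.4 37.7 69.7] [-163.2  -69.8   23.8  106.1]
side [[ 454.7 -192.7]
 [ 430.9 -129.1]
 [ 393.1 -142.5]
 [ 418.8 -206.7]] [ 424.4 -167.7] sides [67.9 40.1 69.2 38.5] [ 110.5 -160.5  -68.2   21.4]
cap [ 420.8 -156.5  124. ] [ 422.3 -153.5  122. ]
wfoot side [452.4 360.6   0. ] wleft top body right edge [439.8 331.2   0. ]
bfoot [567.7 323.5   0. ]
tape [ 571.2 -173.1   19. ] timer [ 594.8 -335.2   61. ]
box top corners [706.5 430.1   0. ] [674.9  54.1   0. ]
[658.2 214.7 -56.2] 326.07220117252024
```

```bash
cat >> h.py <<'E'
from scipy.spatial.transform import Rotation as Ro
def go(x,y,z,heading):
    o=telemetry.get_obs(); R=Ro.from_rotvec(o['ee_rot']).as_matrix(); p=o['ee_pos']
    h=np.degrees(np.arctan2(R[1,1],R[0,1])); d=(np.array([x,y,z])-p)@R/1000
    dh=(heading-h+90)%180-90
    print('t',o['t'],'pos',p.round(1),'head',h.round(2),'tilt',np.degrees(np.arccos(-R[2,2])).round(2),'shift',d.round(4),'turn',np.radians(-dh).round(4),'q',o['qpos'].round(2),'F',o['force'].round(1),'open',round(o['opening'],1))
E
python3 -c "
from h import *
go(444.5,349,200,90)"
```

```text
t 0.1 pos [176.6 546.5 230.2] head 72.08 tilt 0.12 shift [-0.3156 -0.1054  0.0303] turn -0.3128 q [ 1.11  0.21  1.54  0.    1.39 -0.15] F [-0.1  0.2 -0.6] open 85.2
```

Emit:
servo_tool --commands '[-0.016, -0.005, 0.002, -0.03, -0.048, -0.016, 0.005, -0.06, -0.08, -0.027, 0.008, -0.09, -0.112, -0.038, 0.011, -0.12, -0.144, -0.049, 0.014, -0.15, -0.176, -0.059, 0.017, -0.18, -0.208, -0.07, 0.02, -0.21, -0.24, -0.081, 0.023, -0.24, -0.272, -0.092, 0.026, -0.27, -0.3, -0.1, 0.03, -0.3, -0.3156, -0.1054, 0.03, -0.313, -0.3156, -0.1054, 0.03, -0.313, -0.3156, -0.1054, 0.03, -0.313]'

```text
t: 1.4
ee_pos: [444.3, 349.6, 200.8]
ee_rot: [-0.001, -3.14, 0.0]
force: [0.1, 0.3, 0.6]
opening: 85.3
```

```bash
python3 -c "
from h import *
go(444.5,349,20,90)
im=cams.snapshot('side');cv2.imwrite('pics/s1.png',im[:,:,::-1])"
```

```text
t 1.4 pos [444.3 349.6 200.8] head 89.95 tilt 0.08 shift [-0.0005 -0.0006  0.1808] turn -0.0008 q [ 0.51  0.21  1.6   0.    1.33 -1.06] F [0.1 0.3 0.6] open 85.3
```

View pics/s1.png

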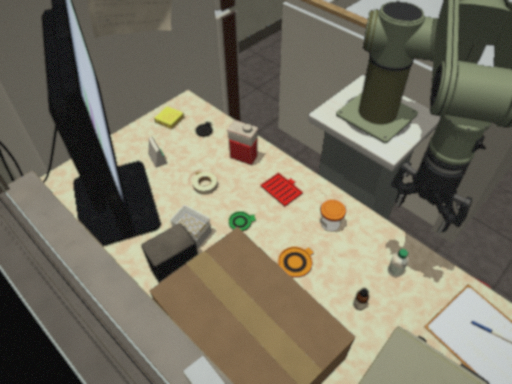

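Emit:
servo_tool --commands '[0, 0, 0.02, 0, 0, 0, 0.05, 0, 0, 0, 0.08, 0, 0, 0, 0.11, 0, 0, 0, 0.14, 0, 0, 0, 0.16, 0, 0, 0, 0.175, 0, 0, 0, 0.18, 0, 0, 0, 0.18, 0, 0, 0, 0.18, 0]'

```text
t: 2.45
ee_pos: [445.6, 350.5, 22.5]
ee_rot: [-0.001, 3.14, 0.002]
force: [1.5, -0.6, -0.2]
opening: 85.3
```

Emit:
servo_tool --commands '[0, 0, 0, 0, 0, 0, 0, 0, 0, 0, 0, 0, 0, 0, 0, 0, 0, 0, 0, 0, 0, 0, 0, 0, 0, 0, 0, 0, 0, 0, 0, 0, 0, 0, 0, 0, 0, 0, 0, 0]' --grip -0.4 --force 25

```text
t: 3.45
ee_pos: [445.3, 349.9, 21.9]
ee_rot: [-0.0, 3.141, 0.001]
force: [-0.1, 0.3, 5.3]
opening: 35.0
```

Emit:
servo_tool --commands '[0, 0, -0.005, 0, 0, 0, -0.015, 0, 0, 0, -0.03, 0, 0, 0, -0.05, 0, 0, 0, -0.08, 0, 0, 0, -0.1, 0, 0, 0, -0.115, 0, 0, 0, -0.12, 0, 0, 0, -0.12, 0]' --grip -0.5 --force 35

```text
t: 4.35
ee_pos: [445.1, 349.9, 142.2]
ee_rot: [-0.0, 3.14, 0.001]
force: [-0.9, -0.4, -1.4]
opening: 35.3
```

```bash
python3 -c "
from h import *
go(594,-14,142,90)
im=cams.snapshot('side');cv2.imwrite('pics/s2.png',im[150:330,300:480,::-1].repeat(3,0).repeat(3,1))"
```

```text
t 4.35 pos [445.1 349.9 142.2] head 90.01 tilt 0.09 shift [-1.488e-01 -3.639e-01  1.000e-04] turn 0.0002 q [ 0.51  0.28  1.65  0.    1.21 -1.06] F [-0.9 -0.4 -1.4] open 35.3
```

View pics/s2.png

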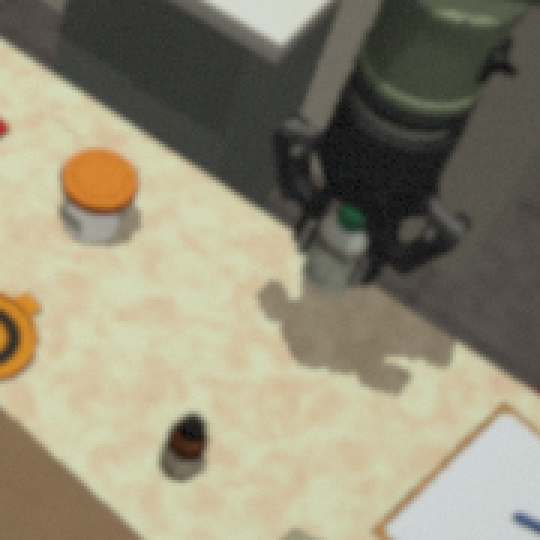

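Emit:
servo_tool --commands '[-0.004, -0.01, 0, 0, -0.013, -0.032, 0, 0, -0.024, -0.058, 0, 0, -0.035, -0.085, 0, 0, -0.046, -0.112, 0, 0, -0.057, -0.139, 0, 0, -0.068, -0.166, 0, 0, -0.079, -0.193, 0, 0, -0.09, -0.22, 0, 0, -0.101, -0.247, 0, 0, -0.112, -0.274, 0, 0, -0.123, -0.301, 0, 0, -0.134, -0.328, 0, 0, -0.143, -0.35, 0, 0, -0.148, -0.361, 0, 0, -0.1488, -0.3639, 0, 0, -0.1488, -0.3639, 0, 0, -0.1488, -0.3639, 0, 0]'

```text
t: 6.2
ee_pos: [592.9, -13.2, 140.8]
ee_rot: [0.002, -3.14, -0.001]
force: [0.3, 0.2, -0.4]
opening: 35.2
```

```bash
python3 -c "
from h import *
go(594,-14,26,90)
im=cams.snapshot('top');cv2.imwrite('pics/s3.png',im[100:250,180:350,::-1].repeat(3,0).repeat(3,1))
im=cams.snapshot('side');cv2.imwrite('pics/s4.png',im[120:280,180:330,::-1].repeat(3,0).repeat(3,1))"
```

```text
t 6.2 pos [592.9 -13.2 140.8] head 90.06 tilt 0.08 shift [-0.0012 -0.0009  0.1148] turn 0.0011 q [-0.17  0.33  1.58  0.    1.23 -1.74] F [ 0.3  0.2 -0.4] open 35.2
```

View pics/s4.png

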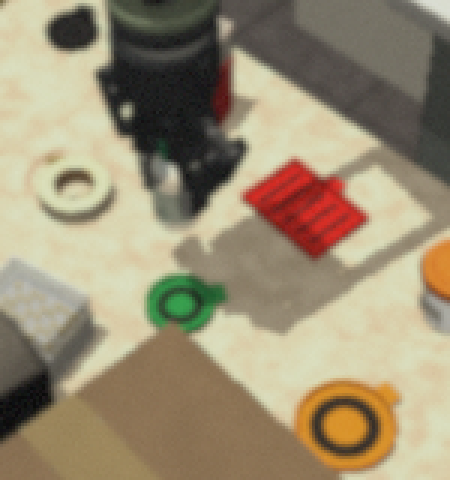

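Emit:
servo_tool --commands '[-0.001, -0.0005, 0.01, 0, -0.001, -0.0005, 0.03, 0, -0.001, -0.0005, 0.05, 0, -0.001, -0.0005, 0.07, 0, -0.001, -0.0005, 0.085, 0, -0.001, -0.0005, 0.095, 0, -0.001, -0.0005, 0.1, 0, -0.001, -0.0005, 0.1, 0, -0.001, -0.0005, 0.1, 0]'

```text
t: 7.2
ee_pos: [595.4, -14.8, 42.0]
ee_rot: [-0.0, 3.14, -0.0]
force: [0.3, 0.2, -1.1]
opening: 35.3
```

```bash
python3 -c "
from h import *
go(594,-14,26,90)
print(proj('side',(594,-14,120)),proj('side',(594,-14,15)))
im=cams.snapshot('side');cv2.imwrite('pics/s5.png',im[180:250,200:280,::-1].repeat(7,0).repeat(7,1))"
```

```text
t 7.2 pos [595.4 -14.8  42. ] head 90.02 tilt 0.09 shift [0.0014 0.0008 0.016 ] turn 0.0003 q [-0.17  0.46  1.63 -0.    1.04 -1.74] F [ 0.3  0.2 -1.1] open 35.3
[237.65310475 192.22151783] [239.40587284 219.01741477]
```

View pics/s5.png

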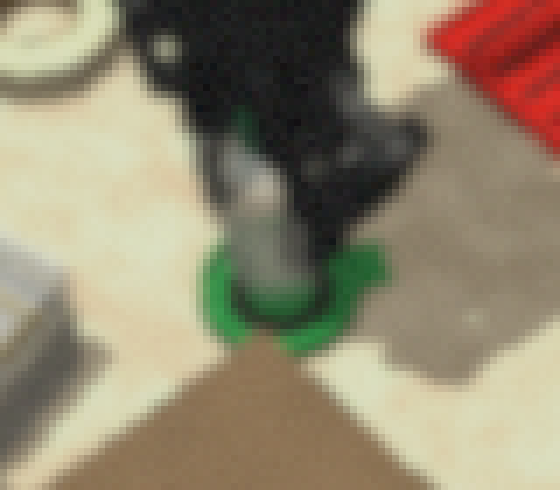

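Emit:
servo_tool --commands '[0.001, 0, 0.004, 0, 0.001, 0, 0.008, 0, 0.001, 0, 0.012, 0, 0.001, 0, 0.014, 0, 0.001, 0, 0.015, 0, 0.001, 0, 0.016, 0, 0.001, 0, 0.016, 0]'

```text
t: 7.95
ee_pos: [593.6, -14.6, 26.0]
ee_rot: [0.001, -3.141, -0.0]
force: [-2.4, 0.6, 5.1]
opening: 35.0
```

```bash
python3 -c "
from h import *
go(594,-14,26,90)"
```

```text
t 7.95 pos [593.6 -14.6  26. ] head 90.02 tilt 0.03 shift [-0.0004  0.0006 -0.    ] turn 0.0003 q [-0.17  0.49  1.64 -0.    1.02 -1.74] F [-2.4  0.6  5.1] open 35.0
```

Emit:
servo_tool --commands '[0, 0, 0, 0, 0, 0, 0, 0, 0, 0, 0, 0, 0, 0, 0, 0, 0, 0, 0, 0, 0, 0, 0, 0, 0, 0, 0, 0]' --grip 0.5

```text
t: 8.65
ee_pos: [593.6, -14.7, 25.2]
ee_rot: [0.0, -3.142, 0.0]
force: [-0.7, -0.1, 0.4]
opening: 64.1
```

Emit:
servo_tool --commands '[0, 0, -0.01, 0, 0, 0, -0.03, 0, 0, 0, -0.06, 0, 0, 0, -0.09, 0, 0, 0, -0.11, 0, 0, 0, -0.12, 0, 0, 0, -0.12, 0]' --grip 1

```text
t: 9.35
ee_pos: [595.1, -14.9, 147.7]
ee_rot: [-0.0, 3.137, -0.001]
force: [0.0, 0.4, 0.2]
opening: 85.4
```

```bash
python3 -c "
from h import *
go(571.5,336.5,146,90)
im=cams.snapshot('side');cv2.imwrite('pics/s6.png',im[150:250,200:310,::-1].repeat(5,0).repeat(5,1))"
```

```text
t 9.35 pos [595.1 -14.9 147.7] head 90.01 tilt 0.25 shift [0.0235 0.3514 0.0013] turn 0.0002 q [-0.17  0.32  1.57  0.    1.24 -1.74] F [0.  0.4 0.2] open 85.4
```

View pics/s6.png

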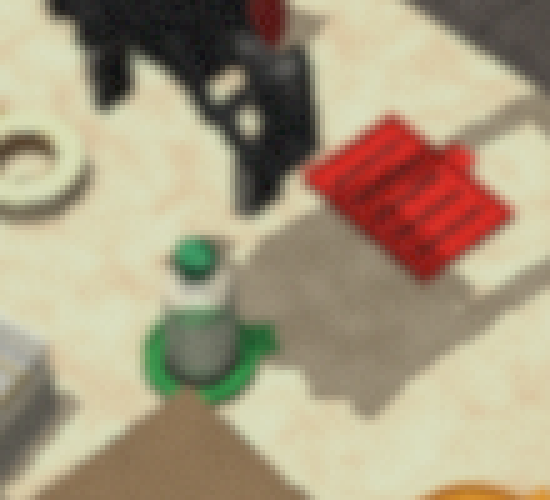

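Emit:
servo_tool --commands '[0.0007, 0.01, 0, 0, 0.002, 0.035, 0, 0, 0.005, 0.07, 0, 0, 0.007, 0.105, 0, 0, 0.009, 0.14, 0, 0, 0.012, 0.175, 0, 0, 0.014, 0.21, 0, 0, 0.016, 0.245, 0, 0, 0.019, 0.28, 0, 0, 0.021, 0.315, 0, 0, 0.023, 0.34, 0, 0, 0.0235, 0.351, 0, 0, 0.0235, 0.3515, 0, 0, 0.0235, 0.3515, 0, 0, 0.0235, 0.3515, 0, 0]'

```text
t: 10.9
ee_pos: [570.2, 335.4, 144.8]
ee_rot: [-0.002, -3.141, 0.001]
force: [-0.2, 0.3, 0.4]
opening: 85.7
```

```bash
python3 -c "
from h import *
go(571.5,336.5,8,90)"
```

```text
t 10.9 pos [570.2 335.4 144.8] head 89.93 tilt 0.07 shift [-0.0014  0.0012  0.1368] turn -0.0013 q [ 0.4   0.46  1.39 -0.    1.29 -1.17] F [-0.2  0.3  0.4] open 85.7
```

Emit:
servo_tool --commands '[-0.001, 0.001, 0.02, 0, -0.001, 0.001, 0.05, 0, -0.001, 0.001, 0.08, 0, -0.001, 0.001, 0.105, 0, -0.001, 0.001, 0.12, 0, -0.001, 0.001, 0.13, 0, -0.001, 0.001, 0.136, 0, -0.001, 0.001, 0.136, 0, -0.001, 0.001, 0.136, 0]'

```text
t: 11.8
ee_pos: [572.1, 338.2, 10.5]
ee_rot: [-0.0, 3.14, 0.001]
force: [-0.6, 0.4, -0.3]
opening: 85.3
```

Emit:
servo_tool --commands '[0, 0, 0, 0, 0, 0, 0, 0, 0, 0, 0, 0, 0, 0, 0, 0, 0, 0, 0, 0, 0, 0, 0, 0, 0, 0, 0, 0, 0, 0, 0, 0, 0, 0, 0, 0, 0, 0, 0, 0, 0, 0, 0, 0]' --grip -0.6 --force 25

```text
t: 12.9
ee_pos: [571.4, 338.0, 9.7]
ee_rot: [-0.0, 3.141, 0.0]
force: [-1.2, 0.6, 4.8]
opening: 28.3
```

```bash
python3 -c "
from h import *
go(571.5,336.5,8,90)
im=cams.snapshot('side');cv2.imwrite('pics/s7.png',im[230:330,310:420,::-1].repeat(5,0).repeat(5,1))"
```

```text
t 12.9 pos [571.4 338.    9.7] head 90.01 tilt 0.04 shift [-0.0001 -0.0015  0.0017] turn 0.0002 q [ 0.4   0.63  1.45  0.    1.06 -1.17] F [-1.2  0.6  4.8] open 28.3
```

View pics/s7.png

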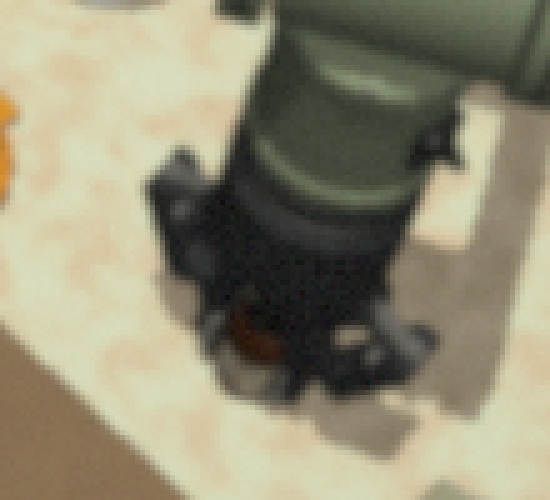

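Emit:
servo_tool --commands '[0, 0, -0.005, 0, 0, 0, -0.02, 0, 0, 0, -0.045, 0, 0, 0, -0.075, 0, 0, 0, -0.105, 0, 0, 0, -0.135, 0, 0, 0, -0.16, 0, 0, 0, -0.18, 0, 0, 0, -0.19, 0, 0, 0, -0.19, 0]' --force 35

```text
t: 13.95
ee_pos: [572.1, 338.2, 201.7]
ee_rot: [-0.0, 3.138, 0.003]
force: [1.1, -0.1, -0.0]
opening: 27.8
```

```bash
python3 -c "
from h import *
go(431,-335.5,200,90)"
```

```text
t 13.95 pos [572.1 338.2 201.7] head 90.01 tilt 0.24 shift [ 1.412e-01 -6.737e-01  1.000e-04] turn 0.0002 q [ 0.4   0.41  1.34 -0.    1.39 -1.17] F [ 1.1 -0.1 -0. ] open 27.8
```

Emit:
servo_tool --commands '[0.002, -0.01, 0, 0, 0.007, -0.032, 0, 0, 0.013, -0.064, 0, 0, 0.02, -0.097, 0, 0, 0.027, -0.13, 0, 0, 0.034, -0.163, 0, 0, 0.041, -0.196, 0, 0, 0.048, -0.229, 0, 0, 0.055, -0.262, 0, 0, 0.062, -0.295, 0, 0, 0.069, -0.328, 0, 0, 0.076, -0.361, 0, 0, 0.083, -0.394, 0, 0, 0.09, -0.427, 0, 0, 0.096, -0.46, 0, 0, 0.103, -0.493, 0, 0, 0.11, -0.526, 0, 0, 0.117, -0.559, 0, 0, 0.124, -0.592, 0, 0, 0.129, -0.615, 0, 0]'

```text
t: 15.95
ee_pos: [439.9, -278.6, 197.2]
ee_rot: [-0.003, -3.138, -0.003]
force: [-0.1, 0.3, 0.6]
opening: 28.5
```

Emit:
servo_tool --commands '[0.004, -0.02, 0, 0, 0.0085, -0.041, 0, 0, 0.011, -0.053, 0, 0, 0.012, -0.058, 0, 0, 0.0122, -0.0587, 0, 0, 0.0122, -0.0587, 0, 0, 0.0122, -0.0587, 0, 0]'

```text
t: 16.65
ee_pos: [430.2, -335.0, 199.2]
ee_rot: [0.002, -3.141, -0.001]
force: [-0.2, -0.0, -0.3]
opening: 28.4
```

```bash
python3 -c "
from h import *
go(431,-335.5,40,90)
im=cams.snapshot('side');cv2.imwrite('pics/s8.png',im[30:190,140:300,::-1].repeat(3,0).repeat(3,1))"
```

```text
t 16.65 pos [ 430.2 -335.   199.2] head 90.07 tilt 0.03 shift [-0.0008 -0.0006  0.1592] turn 0.0012 q [-0.82  0.17  1.65  0.    1.32 -2.39] F [-0.2 -0.  -0.3] open 28.4
```

View pics/s8.png

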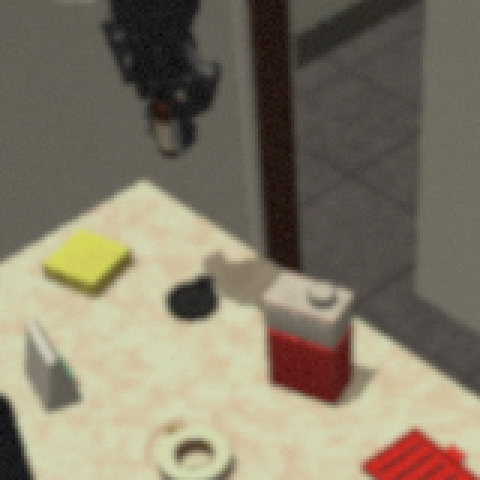

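Held upright. Descend to near the tray.

Emit:
servo_tool --commands '[-0.001, 0, 0.015, 0, -0.001, 0, 0.04, 0, -0.001, 0, 0.07, 0, -0.001, 0, 0.1, 0, -0.001, 0, 0.125, 0, -0.001, 0, 0.145, 0, -0.001, 0, 0.155, 0, -0.001, 0, 0.159, 0, -0.001, 0, 0.159, 0, -0.001, 0, 0.159, 0]'

```text
t: 17.7
ee_pos: [431.8, -336.6, 41.3]
ee_rot: [-0.0, 3.14, -0.003]
force: [0.7, -0.7, 0.3]
opening: 28.3
```

```bash
python3 -c "
from h import *
go(431,-335.5,14,90)
im=cams.snapshot('side');cv2.imwrite('pics/s9.png',im[80:150,170:250,::-1].repeat(7,0).repeat(7,1))"
```

```text
t 17.7 pos [ 431.8 -336.6   41.3] head 90.02 tilt 0.13 shift [0.0009 0.0011 0.0273] turn 0.0003 q [-0.82  0.38  1.76  0.    1.   -2.39] F [ 0.7 -0.7  0.3] open 28.3
```

View pics/s9.png

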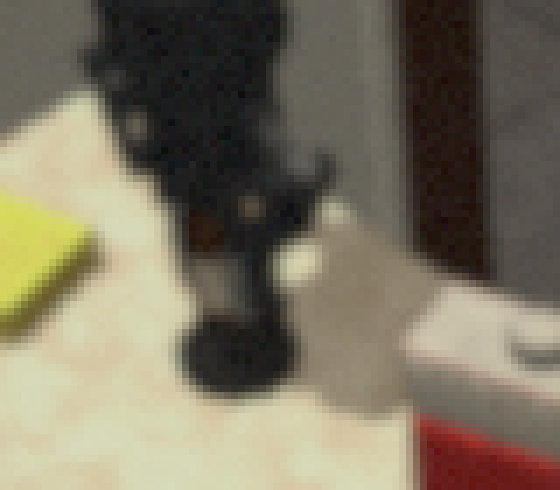

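Emit:
servo_tool --commands '[0.001, 0.0005, 0.006, 0, 0.001, 0.0005, 0.013, 0, 0.001, 0.0005, 0.019, 0, 0.001, 0.0005, 0.023, 0, 0.001, 0.0005, 0.025, 0, 0.001, 0.0005, 0.027, 0, 0.001, 0.0005, 0.027, 0, 0.001, 0.0005, 0.027, 0]'

```text
t: 18.55
ee_pos: [430.1, -335.5, 13.7]
ee_rot: [-0.0, 3.142, -0.0]
force: [-1.2, 1.8, 3.2]
opening: 28.3
```

Emit:
servo_tool --commands '[0, 0, 0, 0, 0, 0, 0, 0, 0, 0, 0, 0, 0, 0, 0, 0, 0, 0, 0, 0, 0, 0, 0, 0, 0, 0, 0, 0]' --grip 0.5

```text
t: 19.25
ee_pos: [430.0, -335.4, 13.3]
ee_rot: [-0.0, 3.142, 0.0]
force: [0.0, -0.2, -0.1]
opening: 64.3
```

Emit:
servo_tool --commands '[0, 0, -0.01, 0, 0, 0, -0.03, 0, 0, 0, -0.06, 0, 0, 0, -0.1, 0, 0, 0, -0.14, 0, 0, 0, -0.175, 0, 0, 0, -0.19, 0, 0, 0, -0.19, 0]' --grip 1

```text
t: 20.05
ee_pos: [431.8, -337.2, 207.8]
ee_rot: [-0.0, 3.136, -0.01]
force: [0.0, 0.6, -0.4]
opening: 85.3
```

```bash
python3 -c "
from h import *
go(425.5,-169.5,204,20)
im=cams.snapshot('side');cv2.imwrite('pics/s10.png',im[80:150,170:250,::-1].repeat(7,0).repeat(7,1))"
```

```text
t 20.05 pos [ 431.8 -337.2  207.8] head 90.02 tilt 0.49 shift [0.0062 0.1677 0.0027] turn 1.222 q [-0.82  0.16  1.64  0.    1.33 -2.39] F [ 0.   0.6 -0.4] open 85.3
```

View pics/s10.png

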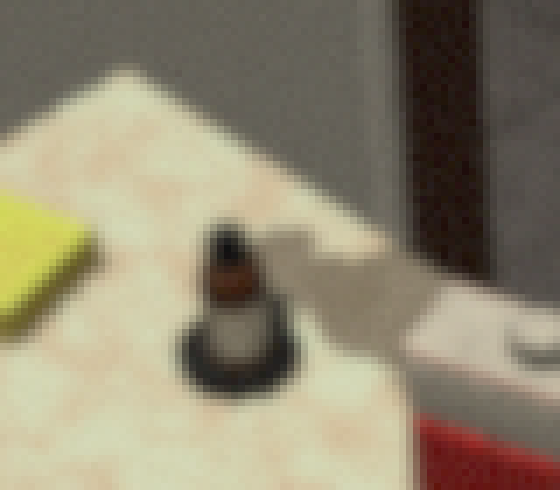

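Emit:
servo_tool --commands '[0.0005, 0.01, 0, 0.08, 0.001, 0.025, 0, 0.19, 0.0015, 0.042, 0, 0.3, 0.002, 0.059, 0, 0.41, 0.003, 0.075, 0, 0.52, 0.003, 0.09, 0, 0.63, 0.004, 0.105, 0, 0.74, 0.004, 0.12, 0, 0.85, 0.005, 0.135, 0, 0.96, 0.005, 0.15, 0, 1.07, 0.006, 0.162, 0, 1.17, 0.006, 0.167, 0, 1.222, 0.006, 0.1677, 0, 1.222, 0.006, 0.1677, 0, 1.222, 0.006, 0.1677, 0, 1.222]'

```text
t: 21.6
ee_pos: [423.6, -167.8, 202.6]
ee_rot: [-1.801, -2.573, 0.0]
force: [0.6, -0.1, 0.1]
opening: 85.6
```

```bash
python3 -c "
from h import *
go(425.5,-169.5,60,20)
im=cams.snapshot('side');cv2.imwrite('pics/s11.png',im[40:190,170:320,::-1].repeat(3,0).repeat(3,1))"
```

```text
t 21.6 pos [ 423.6 -167.8  202.6] head 20.02 tilt 0.08 shift [-0.0024  0.0013  0.1426] turn 0.0004 q [-0.57 -0.02  1.85 -0.    1.31 -0.92] F [ 0.6 -0.1  0.1] open 85.6
```

View pics/s11.png

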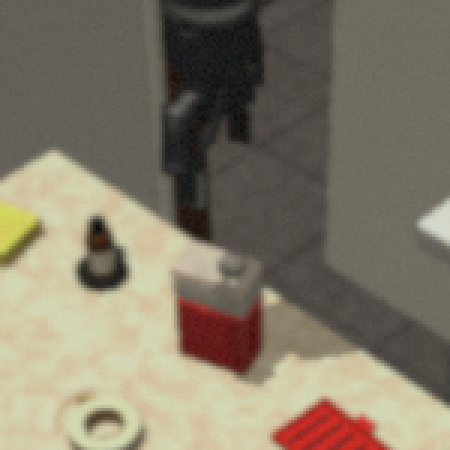

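Emit:
servo_tool --commands '[-0.002, 0.001, 0.015, 0, -0.002, 0.001, 0.035, 0, -0.002, 0.001, 0.06, 0, -0.002, 0.001, 0.085, 0, -0.002, 0.001, 0.105, 0, -0.002, 0.001, 0.122, 0, -0.002, 0.001, 0.134, 0, -0.002, 0.001, 0.14, 0, -0.002, 0.001, 0.142, 0, -0.002, 0.001, 0.142, 0]'

```text
t: 22.65
ee_pos: [426.0, -169.6, 61.6]
ee_rot: [1.802, 2.573, 0.0]
force: [0.2, 0.0, 0.5]
opening: 85.4
```

```bash
python3 -c "
from h import *
go(425.5,-169.5,60,20)
im=cams.snapshot('side');im2=cams.snapshot('top');cv2.imwrite('pics/s12.png',np.hstack([im[80:180,190:290,::-1].repeat(4,0).repeat(4,1),im2[160:260,280:380,::-1].repeat(4,0).repeat(4,1)]))"
```

```text
t 22.65 pos [ 426.  -169.6   61.6] head 19.99 tilt 0.04 shift [ 0.0002 -0.0005  0.0016] turn -0.0001 q [-0.57  0.18  1.97 -0.    0.99 -0.92] F [0.2 0.  0.5] open 85.4
```

View pics/s12.png

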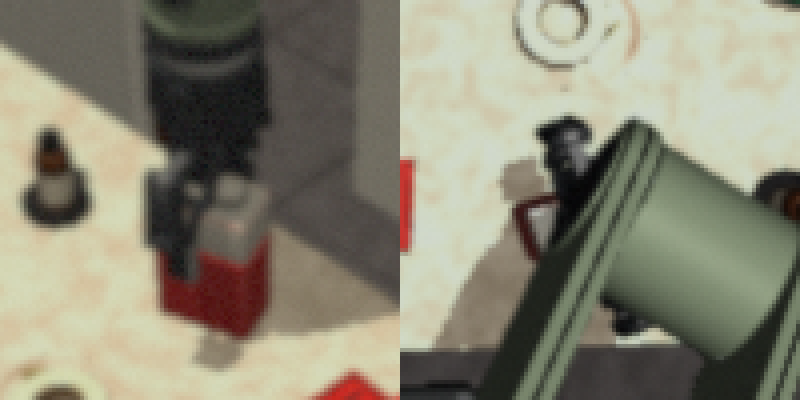

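```bash
python3 -c "
from h import *
c,s=np.cos(np.radians(20)),np.sin(np.radians(20))
for z in (65,85,100):
  for r in (43,50): print(z,r,((proj('side',(425.5+r*c,-169.5+r*s,z))-[190,80])*4).round())
print('face mid', ((proj('side',(425.5+22*c,-169.5+22*s,85))-[190,80])*4).round())
for v in (36,-36): print('face edge', ((proj('side',(425.5+22*c-v*s,-169.5+22*s+v*c,60))-[190,80])*4).round())
"
```

```text
65 43 [184. 285.]
65 50 [180. 292.]
85 43 [183. 264.]
85 50 [178. 271.]
100 43 [182. 248.]
100 50 [177. 254.]
face mid [196. 244.]
face edge [246. 286.]
face edge [151. 256.]
```

Emit:
servo_tool --commands '[0, 0, 0, 0, 0, 0, 0, 0, 0, 0, 0, 0, 0, 0, 0, 0, 0, 0, 0, 0, 0, 0, 0, 0, 0, 0, 0, 0, 0, 0, 0, 0, 0, 0, 0, 0, 0, 0, 0, 0]' --grip -0.3 --force 45

```text
t: 23.75
ee_pos: [426.0, -169.6, 61.8]
ee_rot: [1.801, 2.573, -0.0]
force: [-1.9, -0.2, 5.0]
opening: 43.7
```

Emit:
servo_tool --commands '[0, 0, -0.003, 0, 0, 0, -0.01, 0, 0, 0, -0.02, 0, 0, 0, -0.035, 0, 0, 0, -0.05, 0, 0, 0, -0.058, 0, 0, 0, -0.06, 0, 0, 0, -0.06, 0, 0, 0, -0.06, 0]' --force 70

```text
t: 24.65
ee_pos: [425.0, -168.9, 120.6]
ee_rot: [-1.801, -2.572, 0.0]
force: [-0.4, 0.6, -4.2]
opening: 44.0
```

```bash
python3 -c "
from h import *
go(443,-9.5,125,-1.5)
im=cams.snapshot('side');im2=cams.snapshot('top');cv2.imwrite('pics/s13.png',np.hstack([im[60:180,190:290,::-1].repeat(4,0).repeat(4,1),im2[160:280,280:380,::-1].repeat(4,0).repeat(4,1)]))"
```

```text
t 24.65 pos [ 425.  -168.9  120.6] head 19.99 tilt 0.09 shift [ 0.1436  0.0714 -0.0043] turn 0.3751 q [-0.57  0.09  1.93 -0.    1.13 -0.92] F [-0.4  0.6 -4.2] open 44.0
```

View pics/s13.png

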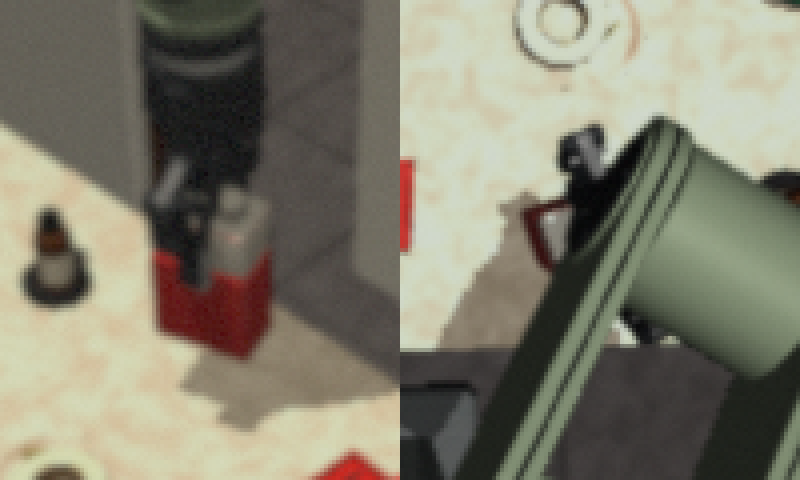

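Emit:
servo_tool --commands '[0.004, 0.002, 0, 0.01, 0.014, 0.007, -0.001, 0.035, 0.028, 0.014, -0.002, 0.07, 0.043, 0.021, -0.003, 0.11, 0.058, 0.029, -0.004, 0.15, 0.073, 0.036, -0.004, 0.19, 0.088, 0.044, -0.004, 0.23, 0.103, 0.051, -0.004, 0.27, 0.118, 0.059, -0.004, 0.31, 0.13, 0.065, -0.004, 0.345, 0.139, 0.069, -0.004, 0.365, 0.143, 0.071, -0.004, 0.375, 0.1436, 0.0714, -0.004, 0.375, 0.1436, 0.0714, -0.004, 0.375, 0.1436, 0.0714, -0.004, 0.375]'

```text
t: 26.25
ee_pos: [443.6, -10.3, 125.2]
ee_rot: [2.25, 2.192, -0.0]
force: [-0.3, 0.1, -4.4]
opening: 43.6
```

```bash
python3 -c "
from h import *
go(443,-9.5,66,-1.5)
im=cams.snapshot('side');im2=cams.snapshot('top');cv2.imwrite('pics/s14.png',np.hstack([im[100:230,230:330,::-1].repeat(4,0).repeat(4,1),im2[150:280,230:330,::-1].repeat(4,0).repeat(4,1)]))"
```

```text
t 26.25 pos [443.6 -10.3 125.2] head -1.51 tilt 0.01 shift [ 0.0008 -0.0006  0.0592] turn -0.0002 q [-0.22  0.05  1.96 -0.    1.14 -0.19] F [-0.3  0.1 -4.4] open 43.6
```

View pics/s14.png

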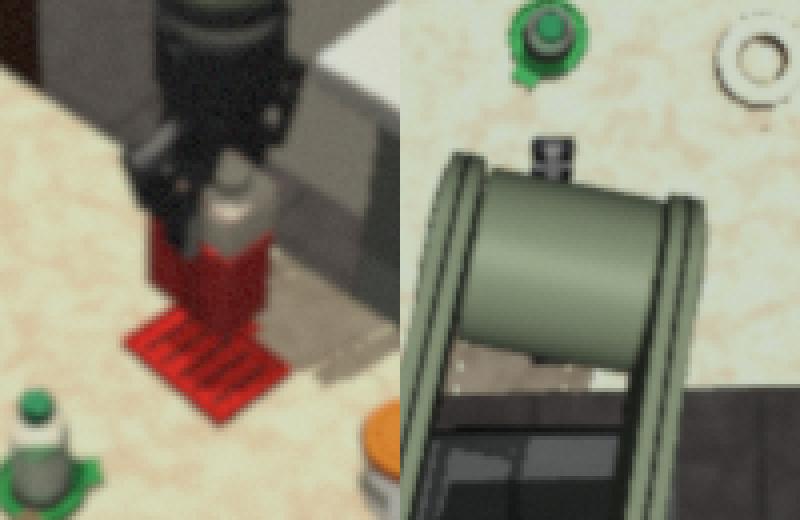

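Emit:
servo_tool --commands '[0.0005, -0.0005, 0.005, 0, 0.0005, -0.0005, 0.013, 0, 0.0005, -0.0005, 0.022, 0, 0.0005, -0.0005, 0.031, 0, 0.0005, -0.0005, 0.037, 0, 0.0005, -0.0005, 0.04, 0, 0.0005, -0.0005, 0.04, 0, 0.0005, -0.0005, 0.04, 0]'

```text
t: 27.15
ee_pos: [443.4, -9.4, 85.4]
ee_rot: [2.25, 2.192, 0.0]
force: [-0.3, 1.1, -3.8]
opening: 43.9
```

```bash
python3 -c "
from h import *
go(443,-9.5,66,-1.5)
im=cams.snapshot('side')
im=im[140:220,240:320,::-1].repeat(7,0).repeat(7,1).copy()
z=telemetry.get_obs()['ee_pos'][2]-61.7
a=np.radians(-1.5);c,s=np.cos(a),np.sin(a)
P=lambda u,v,z:tuple(int(k) for k in (proj('side',(443+u*c-v*s,-9.5+u*s+v*c,z))-[240,140]+.5)*7)
for u,v in((22,36),(22,-36),(-22,36)): cv2.circle(im,P(u,v,z),4,(255,255,0),1)
for u,v in((34,48),(34,-48),(-34,48),(-34,-48)): cv2.circle(im,P(u,v,10),4,(0,255,0),1)
cv2.imwrite('pics/s15.png',im)"
```

```text
t 27.15 pos [443.4  -9.4  85.4] head -1.49 tilt 0.02 shift [-0.0001 -0.0004  0.0194] turn 0.0002 q [-0.22  0.11  1.99  0.    1.04 -0.19] F [-0.3  1.1 -3.8] open 43.9
```

View pics/s15.png

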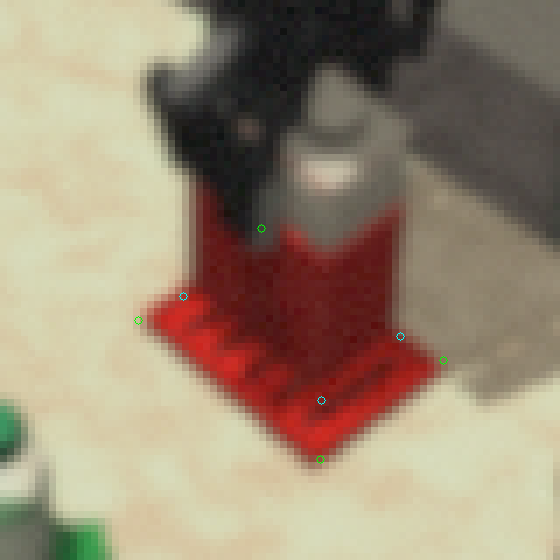

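Emit:
servo_tool --commands '[0, 0, 0.004, 0, 0, 0, 0.007, 0, 0, 0, 0.009, 0, 0, 0, 0.009, 0, 0, 0, 0.009, 0]'

```text
t: 27.7
ee_pos: [443.1, -9.4, 76.2]
ee_rot: [-2.25, -2.192, 0.0]
force: [-0.4, 0.4, -4.0]
opening: 43.9
```

```bash
python3 -c "
from h import *
go(443,-9.5,66,-1.5)
im=np.mean([cams.snapshot('side').astype(float) for _ in range(4)],0)
im=im[165:215,250:310,::-1]
im=np.clip(im*1.0,0,255)
im[...,2]=np.clip((im[...,2]-60)*1.3,0,255)
im=cv2.resize(im.astype(np.uint8),None,fx=11,fy=11,interpolation=cv2.INTER_CUBIC)
z=telemetry.get_obs()['ee_pos'][2]-61.7
a=np.radians(-1.5);c,s=np.cos(a),np.sin(a)
P=lambda u,v,z:tuple(int(k) for k in (proj('side',(443+u*c-v*s,-9.5+u*s+v*c,z))-[250,165]+.5)*11)
for u,v in((22,36),(22,-36),(-22,36)): cv2.circle(im,P(u,v,z),4,(255,255,0),1)
for u,v in((34,48),(34,-48),(-34,48),(-34,-48)): cv2.circle(im,P(u,v,10),4,(0,255,0),1)
cv2.imwrite('pics/s16.png',im)"
```

```text
t 27.7 pos [443.1  -9.4  76.2] head -1.49 tilt 0.01 shift [-0.0001 -0.0001  0.0102] turn 0.0001 q [-0.22  0.13  1.99  0.    1.02 -0.19] F [-0.4  0.4 -4. ] open 43.9
```

View pics/s16.png

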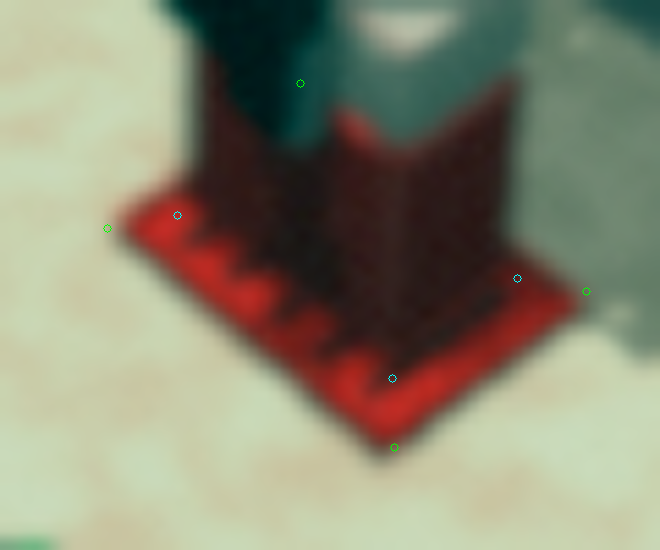

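Emit:
servo_tool --commands '[0, 0, 0.002, 0, 0, 0, 0.004, 0, 0, 0, 0.006, 0, 0, 0, 0.008, 0, 0, 0, 0.009, 0, 0, 0, 0.0095, 0, 0, 0, 0.01, 0, 0, 0, 0.01, 0]'

```text
t: 28.7
ee_pos: [443.1, -9.4, 66.2]
ee_rot: [-2.25, -2.192, 0.0]
force: [-0.0, 0.5, -4.1]
opening: 43.9
```

Emit:
servo_tool --commands '[0, 0, 0.0005, 0, 0, 0, 0.001, 0, 0, 0, 0.001, 0]'

```text
t: 29.0
ee_pos: [443.3, -9.4, 65.9]
ee_rot: [2.25, 2.192, -0.0]
force: [-2.3, -0.0, 3.8]
opening: 43.9
```

Contact (force went from −4 to +4 N), so the tin is on the floor. Release.

Emit:
servo_tool --commands '[0, 0, 0, 0, 0, 0, 0, 0, 0, 0, 0, 0, 0, 0, 0, 0, 0, 0, 0, 0, 0, 0, 0, 0, 0, 0, 0, 0]' --grip 0.8

```text
t: 29.7
ee_pos: [443.2, -9.4, 65.3]
ee_rot: [2.25, 2.192, 0.0]
force: [0.3, -0.6, -0.6]
opening: 77.0
```

Emit:
servo_tool --commands '[0, 0, -0.01, 0, 0, 0, -0.03, 0, 0, 0, -0.06, 0, 0, 0, -0.09, 0, 0, 0, -0.115, 0, 0, 0, -0.13, 0, 0, 0, -0.135, 0, 0, 0, -0.135, 0]' --grip 1

```text
t: 30.5
ee_pos: [443.7, -9.5, 201.3]
ee_rot: [2.249, 2.191, 0.002]
force: [-0.1, 0.7, -0.4]
opening: 85.6
```

```bash
python3 -c "
from h import *
go(441,154.5,200,90)
im=cams.snapshot('side');cv2.imwrite('pics/s17.png',im[120:230,230:340,::-1].repeat(5,0).repeat(5,1))"
```

```text
t 30.5 pos [443.7  -9.5 201.3] head -1.48 tilt 0.13 shift [ 0.1638 -0.0069  0.0012] turn 1.5449 q [-0.22 -0.05  1.88  0.    1.31 -0.19] F [-0.1  0.7 -0.4] open 85.6
```

View pics/s17.png

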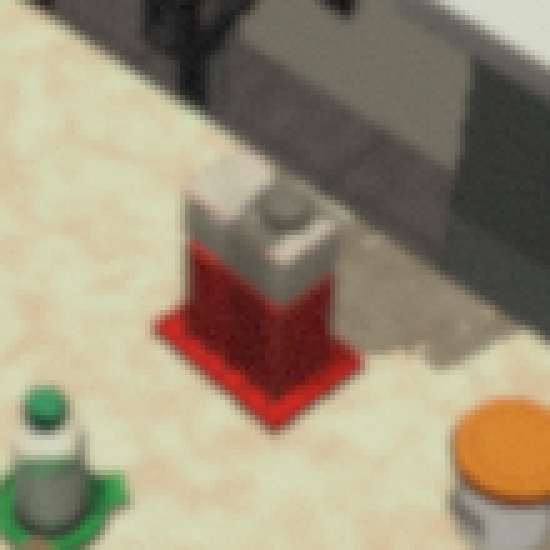

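Emit:
servo_tool --commands '[0.006, 0, 0, -0.08, 0.018, -0.001, 0, -0.2, 0.032, -0.001, 0, -0.33, 0.046, -0.002, 0, -0.46, 0.06, -0.002, 0, -0.59, 0.074, -0.003, 0, -0.72, 0.088, -0.004, 0, -0.85, 0.102, -0.004, 0, -0.98, 0.116, -0.005, 0, -1.11, 0.13, -0.005, 0, -1.24, 0.144, -0.006, 0, -1.37, 0.155, -0.007, 0, -1.49, 0.162, -0.007, 0, -1.58, 0.1638, -0.007, 0, -1.597, 0.1638, -0.007, 0, -1.597, 0.1638, -0.007, 0, -1.597]'

```text
t: 32.15
ee_pos: [440.0, 154.2, 199.6]
ee_rot: [-0.002, -3.14, 0.001]
force: [-0.1, -0.6, 0.0]
opening: 85.3
```

```bash
python3 -c "
from h import *
go(441,154.5,30,90)"
```

```text
t 32.15 pos [440.  154.2 199.6] head 89.93 tilt 0.08 shift [-0.0012  0.0004  0.1696] turn -0.0013 q [ 0.15  0.    1.83 -0.    1.31 -1.42] F [-0.1 -0.6  0. ] open 85.3
```

Emit:
servo_tool --commands '[-0.001, 0, 0.015, 0, -0.001, 0, 0.04, 0, -0.001, 0, 0.07, 0, -0.001, 0, 0.1, 0, -0.001, 0, 0.13, 0, -0.001, 0, 0.15, 0, -0.001, 0, 0.163, 0, -0.001, 0, 0.17, 0, -0.001, 0, 0.172, 0, -0.001, 0, 0.172, 0]'

```text
t: 33.15
ee_pos: [442.1, 154.6, 28.8]
ee_rot: [0.0, 3.14, 0.0]
force: [-0.3, 0.1, 0.1]
opening: 85.9
```

Emit:
servo_tool --commands '[0, 0, 0, 0, 0, 0, 0, 0, 0, 0, 0, 0, 0, 0, 0, 0, 0, 0, 0, 0, 0, 0, 0, 0, 0, 0, 0, 0]' --grip 0.2 --force 25

```text
t: 33.85
ee_pos: [442.4, 154.7, 29.5]
ee_rot: [-0.0, 3.139, 0.0]
force: [-1.7, -0.8, 5.2]
opening: 63.3
```

```bash
python3 -c "
from h import *
go(441,154.5,30,90)
im=cams.snapshot('side');cv2.imwrite('pics/s18.png',im[150:250,280:390,::-1].repeat(5,0).repeat(5,1))"
```

```text
t 33.85 pos [442.4 154.7  29.5] head 90.02 tilt 0.12 shift [ 0.0014 -0.0002 -0.0005] turn 0.0003 q [ 0.15  0.26  1.96 -0.    0.92 -1.42] F [-1.7 -0.8  5.2] open 63.3
```

View pics/s18.png

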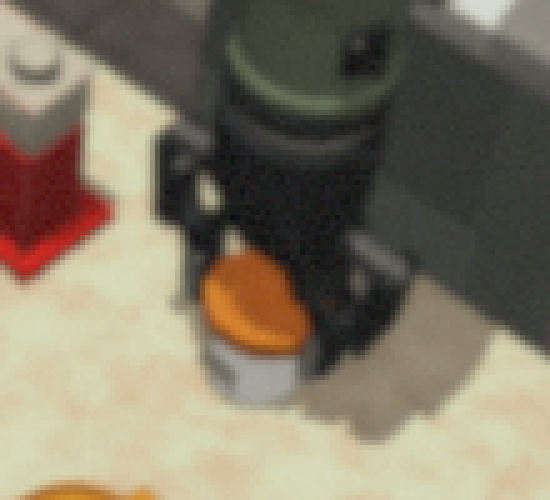

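Emit:
servo_tool --commands '[0, 0, -0.004, 0, 0, 0, -0.012, 0, 0, 0, -0.025, 0, 0, 0, -0.04, 0, 0, 0, -0.055, 0, 0, 0, -0.07, 0, 0, 0, -0.08, 0, 0, 0, -0.085, 0, 0, 0, -0.085, 0]' --force 35

```text
t: 34.8
ee_pos: [442.0, 154.7, 114.2]
ee_rot: [-0.0, 3.14, 0.0]
force: [0.3, 0.7, -0.4]
opening: 63.2
```

```bash
python3 -c "
from h import *
go(587,164,115,90)
im=cams.snapshot('side');cv2.imwrite('pics/s19.png',im[130:250,280:390,::-1].repeat(4,0).repeat(4,1))"
```

```text
t 34.8 pos [442.  154.7 114.2] head 90.01 tilt 0.11 shift [-0.145   0.0093 -0.0005] turn 0.0002 q [ 0.15  0.12  1.91  0.    1.11 -1.42] F [ 0.3  0.7 -0.4] open 63.2
```

View pics/s19.png

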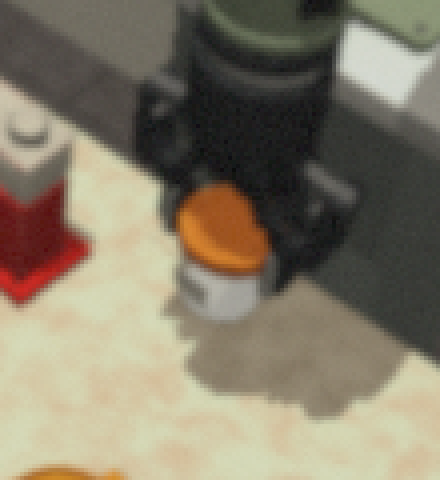

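Emit:
servo_tool --commands '[-0.005, 0, 0, 0, -0.017, 0.001, 0, 0, -0.034, 0.002, 0, 0, -0.054, 0.003, 0, 0, -0.075, 0.005, 0, 0, -0.096, 0.006, 0, 0, -0.115, 0.007, 0, 0, -0.13, 0.008, 0, 0, -0.14, 0.009, 0, 0, -0.145, 0.0093, 0, 0, -0.145, 0.0093, 0, 0, -0.145, 0.0093, 0, 0]'

```text
t: 36.05
ee_pos: [585.8, 163.9, 112.9]
ee_rot: [0.0, -3.14, 0.0]
force: [-0.1, -0.0, -0.2]
opening: 62.8
```

Emit:
servo_tool --commands '[0, 0, 0.006, 0, 0, 0, 0.018, 0, 0, 0, 0.032, 0, 0, 0, 0.045, 0, 0, 0, 0.055, 0, 0, 0, 0.062, 0, 0, 0, 0.065, 0, 0, 0, 0.065, 0, 0, 0, 0.065, 0]'

```text
t: 36.95
ee_pos: [586.9, 163.9, 48.8]
ee_rot: [-0.0, 3.141, 0.0]
force: [0.4, 0.2, -0.7]
opening: 62.7
```

```bash
python3 -c "
from h import *
go(588,164,33,90)
im=cams.snapshot('side');cv2.imwrite('pics/s20.png',im[190:300,240:350,::-1].repeat(5,0).repeat(5,1))"
```

```text
t 36.95 pos [586.9 163.9  48.8] head 90.01 tilt 0.06 shift [-0.0011  0.0001  0.0158] turn 0.0002 q [ 0.13  0.48  1.59 -0.    1.07 -1.44] F [ 0.4  0.2 -0.7] open 62.7
```

View pics/s20.png

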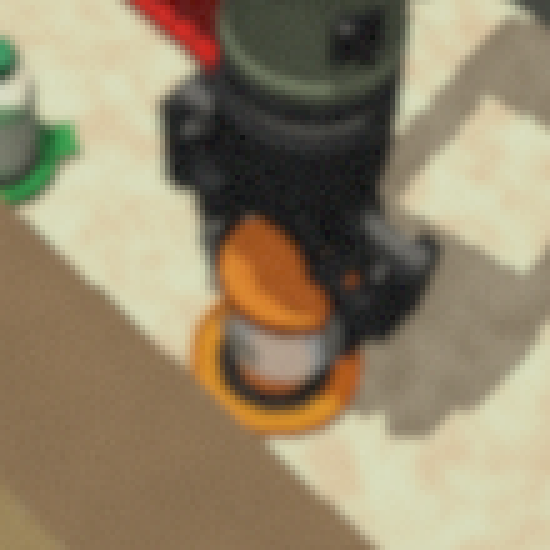

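Emit:
servo_tool --commands '[-0.001, 0, 0.004, 0, -0.001, 0, 0.008, 0, -0.001, 0, 0.011, 0, -0.001, 0, 0.013, 0, -0.001, 0, 0.014, 0, -0.001, 0, 0.015, 0, -0.001, 0, 0.015, 0]'

```text
t: 37.7
ee_pos: [587.4, 163.8, 33.8]
ee_rot: [0.0, -3.141, 0.0]
force: [-2.4, -0.3, 3.6]
opening: 62.5
```

```bash
python3 -c "
from h import *
im=cams.snapshot('side');cv2.imwrite('pics/s21.png',im[220:290,260:340,::-1].repeat(7,0).repeat(7,1))"
```

```text
(no output)
```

View pics/s21.png

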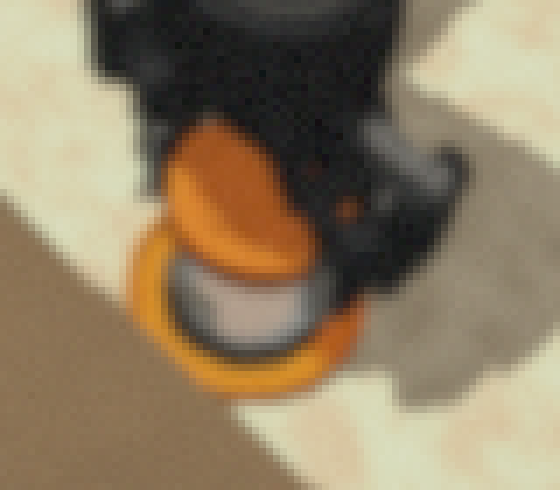

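Emit:
servo_tool --commands '[0, 0, 0, 0, 0, 0, 0, 0, 0, 0, 0, 0, 0, 0, 0, 0, 0, 0, 0, 0, 0, 0, 0, 0, 0, 0, 0, 0]' --grip 1

```text
t: 38.45
ee_pos: [587.4, 163.9, 33.2]
ee_rot: [-0.0, 3.142, 0.0]
force: [-0.6, 0.5, 0.4]
opening: 85.3
```

Emit:
servo_tool --commands '[0, 0, -0.006, 0, 0, 0, -0.02, 0, 0, 0, -0.045, 0, 0, 0, -0.08, 0, 0, 0, -0.12, 0, 0, 0, -0.155, 0, 0, 0, -0.18, 0, 0.03, 0.03, -0.19, 0, 0.07, 0.07, -0.19, 0, 0.11, 0.12, -0.19, 0, 0.14, 0.17, -0.19, 0, 0.16, 0.22, -0.19, 0, 0.17, 0.26, -0.19, 0, 0.17, 0.29, -0.19, 0, 0.17, 0.3, -0.19, 0, 0.17, 0.3, -0.19, 0]'

```text
t: 40.05
ee_pos: [416.8, 465.6, 224.3]
ee_rot: [-0.006, 3.14, 0.001]
force: [-0.2, -1.2, -0.2]
opening: 86.0
```

```bash
python3 -c "
from h import *
go(588,164,33,90)
t=cams.snapshot('top');s=cams.snapshot('side');np.save('pics/t9.npy',t);np.save('pics/sd9.npy',s)
cv2.imwrite('pics/e1.png',cv2.resize(s[90:320,130:420],None,fx=2.6,fy=2.6,interpolation=cv2.INTER_CUBIC)[:,:,::-1])
cv2.imwrite('pics/e2.png',cv2.resize(t[140:250,120:440],None,fx=2.5,fy=2.5,interpolation=cv2.INTER_CUBIC)[:,:,::-1])"
```

```text
t 40.05 pos [416.8 465.6 224.3] head 90.2 tilt 0.09 shift [-0.1699 -0.3024  0.1913] turn 0.0035 q [ 0.7   0.32  1.42 -0.    1.4  -0.87] F [-0.2 -1.2 -0.2] open 86.0
```

View pics/e1.png

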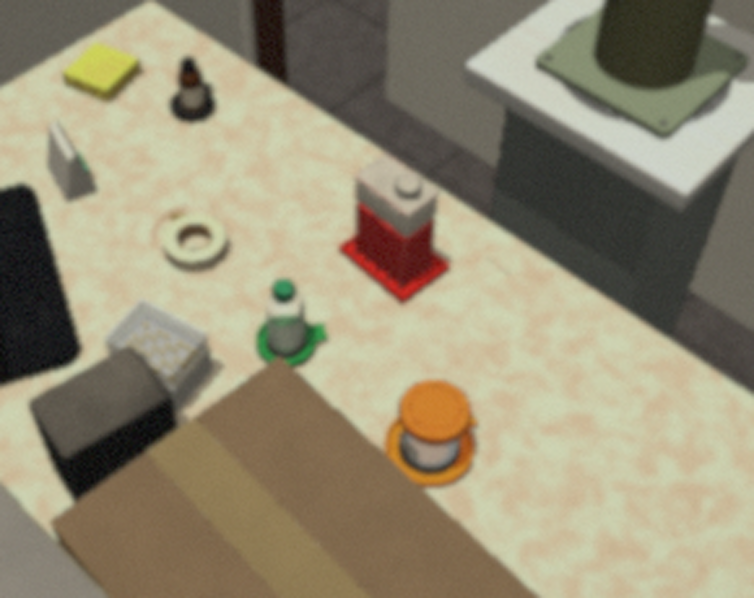

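View pics/e2.png

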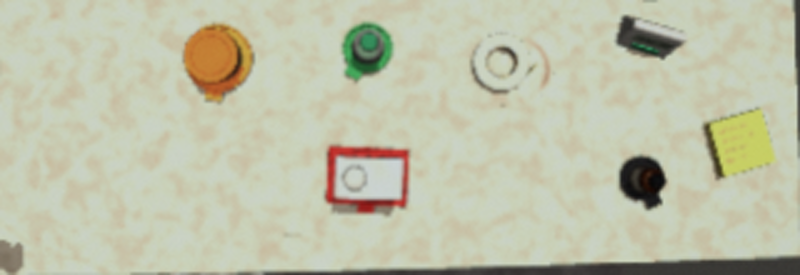

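```bash
python3 -c "
from h import *
np.set_printoptions(precision=1,suppress=True)
t=np.load('pics/t9.npy');t0=np.load('pics/top0.npy')
g=cv2.cvtColor(t,cv2.COLOR_RGB2GRAY)
# tin: white top
_,M=blobs(t,(0,0,140),(180,70,255),(253,200,282,224)); n,l,s,c=cv2.connectedComponentsWithStats(M); i=1+np.argmax(s[1:,4]); cc,_=cv2.findContours((l==i).astype(np.uint8),0,1)
w=np.array([onplane('top',p,116)[:2] for p in max(cc,key=cv2.contourArea)[:,0]],np.float32);print('tin',cv2.minAreaRect(w))
# lid
e=cv2.resize(t[140:190,185:230],None,fx=11,fy=11,interpolation=cv2.INTER_CUBIC);cv2.imwrite('pics/e3.png',e[:,:,::-1])
for x in ((587,164),): print('lid pred px',proj('top',(*x,66)), proj('side',(*x,66)))
s=np.load('pics/sd9.npy');print(blobs(s,(8,150,120),(22,255,255),(270,230,320,285))[0])
print('wcap pred',proj('side',(594,-14,89)),blobs(s,(50,90,40),(85,255,255),(225,190,260,206),5)[0])
d=np.abs(t.astype(int)-t0).max(2); print('timer/tape diff',d[150:185,300:345].max(),d[142:165,364:396].max())
"
```

```text
tin ((445.32147216796875, -10.327533721923828), (69.01472473144531, 45.122169494628906), 88.52565002441406)
lid pred px [203.5 161. ] [296.2 247.8]
[([279, 237, 34, 40, 767], [296.25, 254.47])]
wcap pred [238.2 200.6] [([236, 198, 6, 7, 36], [238.61, 201.03])]
timer/tape diff 5 5
```

View pics/e3.png

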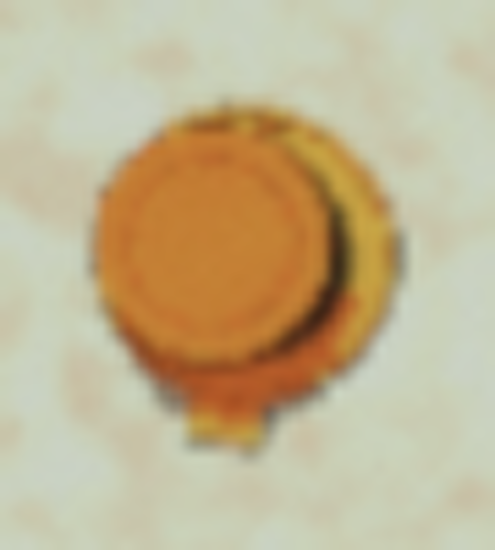

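```bash
python3 -c "
from bench import finish_job
print(finish_job())"
```

```text
the job is handed in; nothing more can be done
None
```

All four containers are standing upright in their own trays, released, with the arm clear. I handed the job in at about 40 s of the 118 s allowed; it reported no verdict.

**What I did:** I located the trays and containers by colour masks and rays from both cameras. I then moved the white bottle, brown bottle, tin and cup in that order. The tin was turned about 21° to line up with the red tray.

**Last checks:**

| Item | Where it ended up | How checked |
|---|---|---|
| Tin | about 2.5 mm from the tray centre, yaw equal to the tray's | measured in the top picture |
| Cup lid | about 2 mm from the tray-centre position | read by eye from an enlarged top picture |
| White bottle cap | within 1 pixel of the prediction for a centred bottle | side picture |
| Brown bottle | centred in its tray | by eye only, not measured |
| Timer and tape roll | not moved; no visible change from the first top picture | compared before and after |

Each container's contact with its tray floor showed in the wrist force before I let go.

**Doubts along the way:**
- **Tin over the tray:** its lower front corner looked a few pixels off prediction in the side picture. The picture after release showed it seated inside the rim.
- **Cup in the jaws:** it looked slightly tilted while gripped. It looked flat and upright after release.

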